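# Turn a loose-lidded parts tin over on its stand

### The job

Turn the red-lidded parts tin over on its own sloping stand so that it sits squarely in the stand again, lid down (the nut inside then lies in the shallow lid, which serves as a tray). The lid is loose: pinch it shut against the tin's bottom all the way, so that it never opens. Leave the blue-lidded tin as it is.

Things in the scene. Friction and masses are not known exactly. Their poses are not given: they have to be found in the camera images.
- tin: Red-lidded tin's aluminium body, 104x78x33 mm, walls 3, up to 0.35 kg; inside, a loose 50 g nut. Origin: centre of underside; x down the 45 degree slope (104 side), y across, z out of the mouth (45 degrees above level now, below when turned over). Its half at x<-4 mm overhangs the stand, free above and below: fingers pointing along its x can pinch lid and underside over that edge.
- red_lid: Loose red lid, held by nothing: 113x87 mm, skirt 14 deep, sheet 3, 0.1 kg; 1.5 mm play all round on the tin. Its rim stands 3 to 6 mm out past the tin's walls. Tin and lid shut are 36 mm thick. Origin: centre of the flat outside face, axes as the tin's; shut, it is at z=+36 mm in the tin's frame.
- stand_red: Fixed grey stand under the red-lidded tin. Origin on the bench, z up, x level, away from robot and to its left. Slope falls 45 degrees along +x, 92 mm wide, foot at x=40, z=22 mm, plate 56 mm up it (air beyond); at the foot a lip 5 thick, 12 mm out square from the slope. Tin's end rests on it now. Turned over, lid rim on the lip, the lid's outside face centre is 56.5 mm up the slope: x=0, y=0, z=62 mm.
- blue_tin: Bystander: a like tin with a blue lid, shut, 113x87x36 mm, lid up on another identical grey stand beside it (left or right). Origin: centre of the underside, axes as the other tin's.

How it is judged (in metres and radians):
At the end, for the whole second after the job is handed in: The red-lidded tin lies lid down on its own stand, at rest: mouth 45 degrees below level and tin square to the stand, both within 12 degrees; centre of the lid's outside face within 20 mm along each axis of its place on the slope; lid shut within 5 mm (x of red_lid in the frame of stand_red between -0.02 and 0.02 m and y of red_lid in the frame of stand_red between -0.02 and 0.02 m and z of red_lid in the frame of stand_red between 0.042 and 0.082 m and angle between tin's own z axis and vertical between 2.146 and 2.566 rad and angle between the y axis of tin and the y axis of stand_red, either way round below 0.21 rad and z of red_lid in the frame of tin below 0.041 m and linear speed of tin below 0.02 m/s and angular speed of tin below 0.2 rad/s); the robot touches nothing.
It fails at once if The red lid opens by more than 8 mm (z of red_lid in the frame of tin above 0.044 m).
It fails at once if The blue-lidded tin is moved by more than 15 mm (distance of blue_tin from where it was at the start of the episode above 0.015 m).
It also fails if it takes over 43 s, if anything falls off the work surface, if the arm or the gripper's body presses on something with over 40 N, if the wrist force passes 120 N, or if a joint passes its speed limit or range.

### The arm

A 6-joint arm with a two-finger parallel gripper is mounted at the origin on a cart in front of the work surface, level with it; the furniture and walls round the work are solid. World frame = base frame: x ahead of the robot, y to its left, z up, the work surface at z = 0. Lengths are in mm, angles in rad, forces in N, time in s.
With the tool pointing down it reaches from about 425 to 1125 mm from the base axis. Payload 14.9 kg.
Tool frame: the origin (TCP) lies between the finger pads; the fingertips stand tip_extent ahead of it and the grasp point (between the pads) lies 11 mm behind it (tip_extent is the distance from the TCP to the fingertips, in mm); z points along the fingers, y is the line along which they close (so a half turn about z gives the same grasp; the last joint's range is limited). The gripper opens to 91 mm and grips with 3 to 60 N. Pads are 32 mm wide; open, the fingers measure 118 mm over their backs; the gripper's body (76 mm by 178 mm) begins 60 mm behind the grasp point.
Start: joints at [1.215, 0.379, 1.734, -0, 1.028, -0.033], TCP at [222.064, 663.857, 221.932] pointing down, gripper open.
Joint ranges: [-2.77, 2.77], [-0.74, 2.19], [0, 2.66], [-1.06, 4.2], [0.31, 2.87], [-3.08, 3.08]. Speed limits (rad/s): [1.89, 1.89, 2.39, 3.14, 3.14, 3.14].

### API

Orientations are given as a unit quaternion [w, x, y, z].
In Python, from station import * gives the robot as it stands. The module is installed in compiled form; this text tells all that it offers. Calls block until the motion is done:
- move_to(position, orientation): joint-space move of the TCP to a pose.
- move_l(position, frame=None, rate=150, contact_N=None): straight line of the TCP; frame=None keeps the orientation; rate is the mean speed in mm/s. With contact_N (N) it stops when the force on the tool has changed by that much, and returns True; else False.
- move_j(angles): joint-space move.
- ungrasp() and grab(squeeze=None): open the fingers fully, or close them until they stop; squeeze is the grip in N (None keeps the last).
- sleep(seconds).
- solve_ik(position, orientation): joint angles nearest the present ones, or None.
- get_image(name): name is "scene" or "top" or "wrist"; returns a dict with "img" (480x640x3 uint8, blue, green, red), "fx", "fy", "cx", "cy" (pixels), "dist_coeffs" ([k1, k2, p1, p2, k3] as OpenCV has them; the pictures are not rectified), "rvec" (rotation vector, rad) and "tvec" (3), from world to camera coordinates, as OpenCV has them. Camera axes: x right, y down, z forward; pixel columns grow to the right and rows downward; lengths in mm; the calibration is good to about 2 mm. A picture is of the moment at which its call begins. There is no depth.
A pose or a line that the arm cannot do raises IKError and nothing moves.
- finish_job(): hands the job in; it is judged then, once.
Readings, each from a call of its own:
- read_time(): time.
- read_joint_positions(): joint angles.
- read_joint_velocities(): joint speeds.
- read_effort(): joint torques, N m.
- read_eef_pos(): TCP position.
- read_eef_rot(): TCP orientation.
- read_ft_force(): force on the tool from outside, world axes, zero at the start.
- read_ft_torque(): the same for the moment, N m.
- read_opening(): finger opening in mm.
- read_grasp_force(): force on a finger pad.
Only numpy, scipy, OpenCV 4.12 (cv2) and the standard library are available. Lean on these libraries where they do the work, as an engineer would, in place of code of your own. Each camera call takes 0.05 s, during which the arm holds its last target. There are 200 camera calls.

## Working session

There is one attempt and no reset: what is moved stays moved. The work goes in short steps, each a Python script; the robot and the scene stay as the last script left them, time stands still between calls to the robot, and variables do not carry over. Pictures are saved under pics/ and viewed, at most 10 in all, crops included, and the job is handed in when it is done.

```bash
mkdir -p pics
cat > h.py <<'E'
from station import *
import numpy as np, cv2
from scipy.spatial.transform import Rotation as R
def cam(n):
    d=get_image(n); K=np.array([[d['fx'],0,d['cx']],[0,d['fy'],d['cy']],[0,0,1.]])
    return d['img'],K,np.array(d['dist_coeffs'],float),np.array(d['rvec'],float),np.array(d['tvec'],float)
E
python3 - <<'E'
from h import *
import pickle
o={}
for n in ("scene","top"):
    o[n]=cam(n); cv2.imwrite(f"pics/{n}0.png",o[n][0])
    _,K,D,r,t=o[n]; Rm=cv2.Rodrigues(r)[0]; print(n,-Rm.T@t.ravel(),Rm[2])
pickle.dump(o,open("im0.pkl","wb"))
print(read_time(),read_eef_pos(),read_eef_rot(),read_opening())
E
```

```text
scene [ 130.65178497 -458.49339914  701.36723013] [ 0.42560427  0.54825714 -0.71991327]
top [405.72367261  13.23979376 928.6054014 ] [ 0.09943627 -0.01147341 -0.99497778]
0.1 [221.93244793 663.49814443 221.3465291 ] [-9.64783726e-05  1.60682087e-01  9.87006083e-01 -5.00556786e-04] 91.3828061267035
```

View pics/scene0.png

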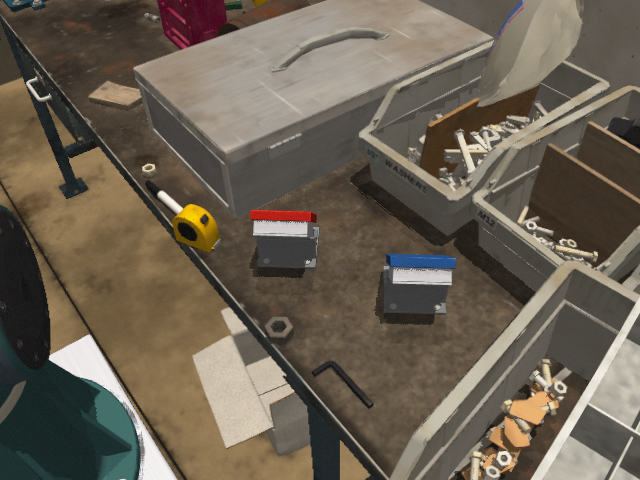

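View pics/top0.png

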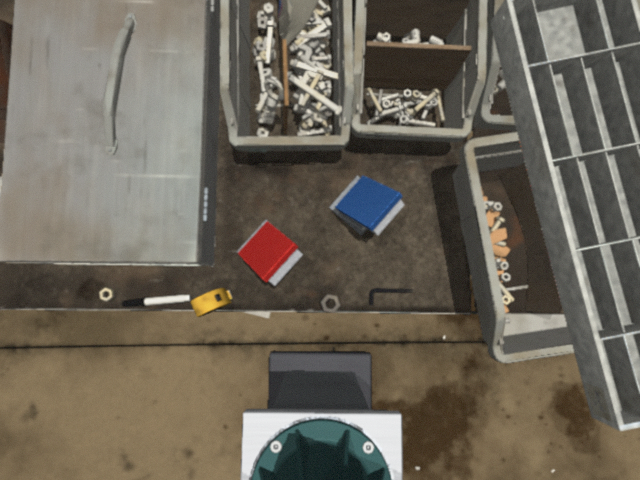

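The red tin is at about (268,252) in the top view and (285,217) in the scene view, with its stand falling toward the upper left. The blue tin is at (367,203) in the top view. Next I'll fit the stand pose to the red masks and look through the wrist camera for the fingertip extent.

```bash
cat > fit.py <<'E'
from h import *
import pickle
from scipy.optimize import minimize
o=pickle.load(open("im0.pkl","rb"))
c=np.sqrt(.5); T=np.array([[c,0,c],[0,1,0],[-c,0,c]])   # tin axes in stand frame
t0=np.array([40-52*c,0,22+52*c])
box=np.array([[x,y,z] for x in(-56.5,56.5) for y in(-43.5,43.5) for z in(22,36)],float)
def pts(p): return R.from_euler('z',p[2]).apply((box@T.T)+t0)+[p[0],p[1],0]
def mask(n,col):
    h=cv2.cvtColor(o[n][0],cv2.COLOR_BGR2HSV); H=h[...,0]
    m=((H<8)|(H>174)) if col=='r' else ((H>105)&(H<120))
    m=(m&(h[...,1]>150)&(h[...,2]>50)).astype(np.uint8)
    k,l,s,_=cv2.connectedComponentsWithStats(m)
    # component nearest the seen place
    seed={'rtop':(268,252),'rscene':(285,217),'btop':(367,203),'bscene':(420,262)}[col+n]
    i=min(range(1,k),key=lambda i:1e9 if s[i,4]<150 else np.hypot(s[i,0]+s[i,2]/2-seed[0],s[i,1]+s[i,3]/2-seed[1]))
    return (l==i).astype(np.uint8),s[i]
def fit(col,p0,names=("top","scene")):
    M={n:mask(n,col) for n in names}
    def cost(p):
        e=0
        for n in names:
            _,K,D,r,t=o[n]; u=cv2.projectPoints(pts(p),r,t,K,D)[0]
            h=cv2.convexHull(u.astype(np.float32)); a=np.zeros((480,640),np.uint8)
            cv2.fillConvexPoly(a,np.round(h*256).astype(np.int32),255,cv2.LINE_AA,8)
            e+=np.abs(a/255.-M[n][0]).sum()/M[n][0].sum()
        return e
    b=min((minimize(cost,[p0[0],p0[1],y],method='Nelder-Mead',options=dict(initial_simplex=np.array([[p0[0],p0[1],y],[p0[0]+30,p0[1],y],[p0[0],p0[1]+30,y],[p0[0],p0[1],y+.3]]))) for y in (.4,.8,1.2)),key=lambda r:r.fun)
    return b.x,b.fun,[M[n][1] for n in names]
def ray(n,uv,z):
    _,K,D,r,t=o[n]; Rm=cv2.Rodrigues(r)[0]; q=cv2.undistortPoints(np.array([[uv]],float),K,D)[0,0]
    C=-Rm.T@t.ravel(); d=Rm.T@[q[0],q[1],1]; return C+d*(z-C[2])/d[2]
if __name__=="__main__":
    for col,uv in(('r',(268,252)),('b',(367,203))):
        p0=ray("top",uv,80)
        for ns in(("top","scene"),("top",),("scene",)): print(col,p0,*fit(col,p0,ns))
E
python3 fit.py
python3 - <<'E'
from h import *
i,K,D,r,t=cam("wrist"); cv2.imwrite("pics/wrist0.png",i); Rm=cv2.Rodrigues(r)[0]
T=R.from_quat(np.roll(read_eef_rot(),-1)).as_matrix(); print("cam in tool",T.T@(-Rm.T@t.ravel()-read_eef_pos()),(Rm@T).round(3).tolist(),K[0,0],K[:2,2],D)
E
```

```text
r [466.75803411 106.42204696  80.        ] [456.10800104  94.48774619   0.86147176] 0.37893869108615696 [array([ 239,  222,   59,   61, 1854], dtype=int32), array([250, 210,  67,  13, 658], dtype=int32)]
r [466.75803411 106.42204696  80.        ] [456.17930074  92.86803004   0.87661265] 0.10828732787613427 [array([ 239,  222,   59,   61, 1854], dtype=int32)]
r [466.75803411 106.42204696  80.        ] [455.56912842  95.66372413   0.84854085] 0.26152333273735023 [array([250, 210,  67,  13, 658], dtype=int32)]
b [564.11026285 -82.39003958  80.        ] [552.15230146 -96.30585812   0.81623384] 0.36214406404694244 [array([ 336,  177,   65,   53, 1846], dtype=int32), array([387, 254,  69,  14, 837], dtype=int32)]
b [564.11026285 -82.39003958  80.        ] [550.82438726 -97.91841334   0.76654165] 0.18015210417861618 [array([ 336,  177,   65,   53, 1846], dtype=int32)]
b [564.11026285 -82.39003958  80.        ] [552.18113096 -96.23641973   0.81591469] 0.17413263991379108 [array([387, 254,  69,  14, 837], dtype=int32)]
cam in tool [  70.65315677   -1.88946555 -163.57966468] [[0.001, 1.0, 0.0], [-0.967, 0.001, -0.253], [-0.253, 0.0, 0.967]] 402.0853300720977 [318.40756977 235.30416581] [-0.02590251  0.          0.          0.          0.        ]
```

View pics/wrist0.png

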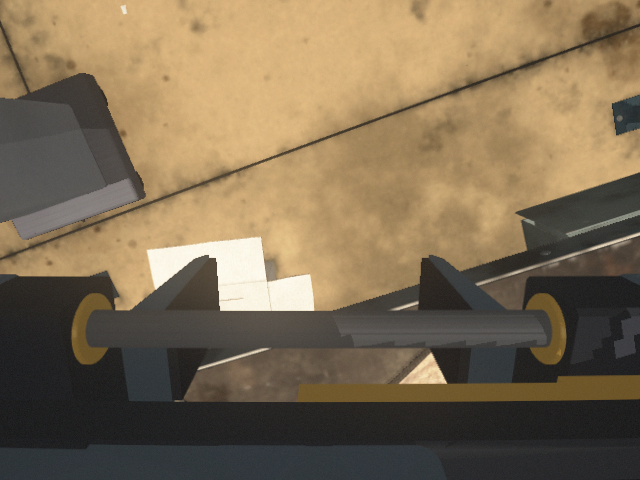

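Both views agree: the stand is at about (456, 94) with yaw 0.86, within 2 mm. The fingertip inner edges at (217,256) and (420,256) in the wrist image give tip_extent ≈ 8 mm. Now the kinematics.

```bash
cat >> h.py <<'E'
c=np.sqrt(.5); S=np.array([456.1,94.3,0.]); PSI=.862
Rz=R.from_euler('z',PSI); X=Rz.apply([c,0,-c]); Y=Rz.apply([0,1,0]); Z=Rz.apply([c,0,c])
P0=S+Rz.apply([40-52*c,0,22+52*c])           # tin origin now
L0=S+np.array([0,0,62.])                      # place of the lid face, turned
def quat(s):
    M=np.column_stack([s*np.cross(Z,X),s*Z,X]); return np.roll(R.from_matrix(M).as_quat(),1)
def at(x,z=18): return P0+x*X+z*Z
E
python3 - <<'E'
from h import *
print(X,Y,Z,P0)
for s in(1,-1):
    for n,p in(("pre",at(-110)),("grasp",at(-18)),("lift",at(-18)+[0,0,110]),("lift2",at(-18)+[0,0,160])):
        q=solve_ik(p,quat(s)); print(s,n,p.round(0),None if q is None else np.round(q,2))
E
```

```text
[ 0.46027028  0.53679723 -0.70710678] [-0.75914592  0.65092048  0.        ] [0.46027028 0.53679723 0.70710678] [458.20276436  96.75238095  58.76955262]
1 pre [416.  47. 149.] [-0.38  0.05  2.54  1.31  0.76 -2.34]
1 grasp [458.  97.  84.] [-0.2   0.29  2.48  1.68  0.67 -2.6 ]
1 lift [458.  97. 194.] [-0.2  -0.03  2.47  1.28  0.7  -2.09]
1 lift2 [458.  97. 244.] [-0.2  -0.15  2.45  1.13  0.75 -1.89]
-1 pre [416.  47. 149.] [-0.38  0.05  2.54  1.31  0.76  0.81]
-1 grasp [458.  97.  84.] [-0.2   0.29  2.48  1.68  0.67  0.54]
-1 lift [458.  97. 194.] [-0.2  -0.03  2.47  1.28  0.7   1.05]
-1 lift2 [458.  97. 244.] [-0.2  -0.15  2.45  1.13  0.75  1.25]
```

Run:
```python
from h import *
import fit
b=fit.ray("scene",(235,210),0)
for z in (60,90,120,150): print(z,fit.ray("scene",(228,150),z)-b)
print("box corner",b)
move_to(np.array([450*np.cos(1.215),450*np.sin(1.215),330]),read_eef_rot())
print(read_time(),read_joint_positions())
move_to(at(-110)+[0,0,100],quat(-1)); print(read_time(),read_joint_positions())
move_to(at(-110),quat(-1)); print(read_time(),read_eef_pos()-at(-110),read_ft_force())
i,*_=cam("scene"); cv2.imwrite("pics/s1.png",cv2.resize(i[100:360,120:520],(800,520)))
i,*_=cam("wrist"); cv2.imwrite("pics/w1.png",i)
```

```text
60 [44.16095387 82.83244014 60.        ]
90 [26.89713536 45.68036808 90.        ]
120 [  9.63331684   8.52829603 120.        ]
150 [ -7.63050167 -28.62377603 150.        ]
box corner [455.57241314 252.94487904   0.        ]
1.2083 [ 1.16333008e+00 -1.66291572e-01  2.13191110e+00 -5.79079584e-05
  1.17654482e+00 -8.46030000e-02]
3.4 [-0.37750146 -0.23108404  2.50135732  1.03895367  0.8883644   1.20128431]
3.9167 [0.19365187 0.37826242 0.33949895] [-0.41456759 -1.04686953 -0.12082111]
```

View pics/w1.png

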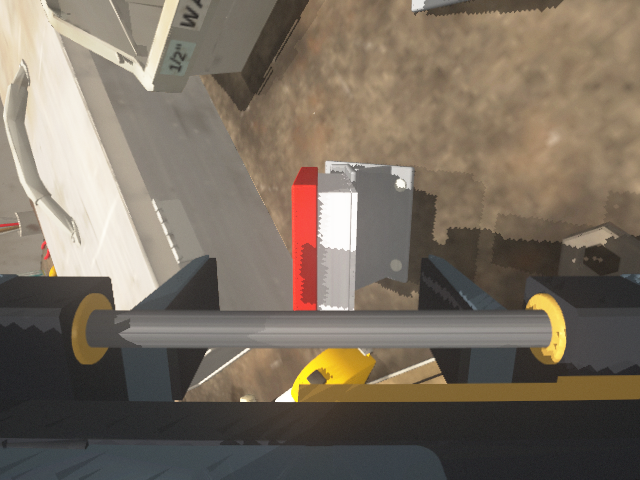

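View pics/s1.png

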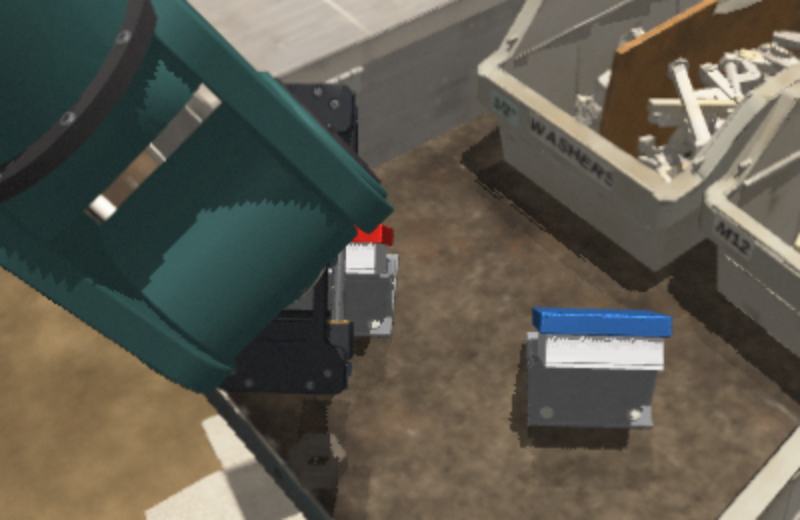

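The wrist view shows the tin edge-on between the fingers: the lid end face spans u 292–318 and the body reaches u 355. I'll check this against the projected prediction and then go in.

Run:
```python
from h import *
i,K,D,r,t=cam("wrist")
for x,y,z in((-56.5,-43.5,36),(-56.5,-43.5,22),(-56.5,43.5,36),(-56.5,43.5,22),(-52,39,0),(-52,-39,0),(56.5,-43.5,36)):
    p=P0+x*X+y*Y+z*Z; print((x,y,z),cv2.projectPoints(p[None],r,t,K,D)[0].round(1).ravel(), "depth",(cv2.Rodrigues(r)[0]@p+t.ravel())[2].round(0))
```

```text
(-56.5, -43.5, 36) [287.6 185.4] depth 219.0
(-56.5, -43.5, 22) [313.3 185.6] depth 219.0
(-56.5, 43.5, 36) [289.8 330.4] depth 241.0
(-56.5, 43.5, 22) [313.1 330.6] depth 241.0
(-52, 39, 0) [349.4 320.5] depth 244.0
(-52, -39, 0) [352.8 192.8] depth 225.0
(56.5, -43.5, 36) [298.2 167.6] depth 329.0
```

The tin appears about 2 mm further toward −z than predicted, so I'll grip at z=16.

Run:
```python
from h import *
hit=move_l(at(-18,16),rate=70,contact_N=8); print(hit,read_time(),read_eef_pos()-at(-18,16))
if not hit:
    grab(50); print(read_time(),read_opening(),read_grasp_force(),read_ft_force(),read_eef_pos()-at(-18,16))
i,*_=cam("wrist"); cv2.imwrite("pics/w2.png",i)
```

```text
False 5.5333 [ 0.02300176 -0.14725867  0.18786743]
6.4167 35.80436801616318 49.99385118484497 [0.28387596 0.66900026 4.41013008] [0.1272386  0.1168829  0.19340866]
```

View pics/w2.png

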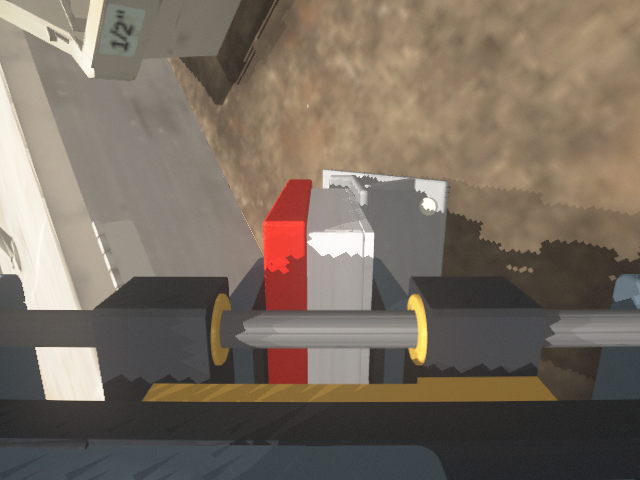

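Gripped at 35.8 mm and 50 N, with lid and body flush in the picture (lid at u 263–307, body to u 373). Lift and turn.

Run:
```python
from h import *
move_l(at(-20,48),rate=60); move_l(at(-20,48)+[0,0,90],rate=120); print(read_time(),read_opening(),read_grasp_force(),read_ft_force())
q=np.array(read_joint_positions(),float); print(q)
for k in (1,2,3):
    g=q.copy(); g[5]-=k*np.pi/3; move_j(g)
print(read_time(),read_joint_positions(),read_opening(),read_grasp_force(),read_eef_pos()-(at(-20,48)+[0,0,90]))
print(read_eef_rot(),quat(1))
i,K,D,r,t=cam("wrist"); cv2.imwrite("pics/w3.png",i)
```

```text
8.05 36.11542079249006 49.99295353889465 [-0.68598707 -0.15297225 -4.06119169]
[-0.14654654 -0.01209897  2.4527774   1.29586479  0.67065854  1.07346771]
11.0 [-0.14653722 -0.01210973  2.45276672  1.29587976  0.67065982 -2.06575313] 35.70290856643108 49.99260127544403 [-0.43606815 -0.02828394 -0.71311326]
[0.13195835 0.32183693 0.86613141 0.35892111] [0.1328011  0.32061021 0.86646551 0.35890177]
```

View pics/w3.png

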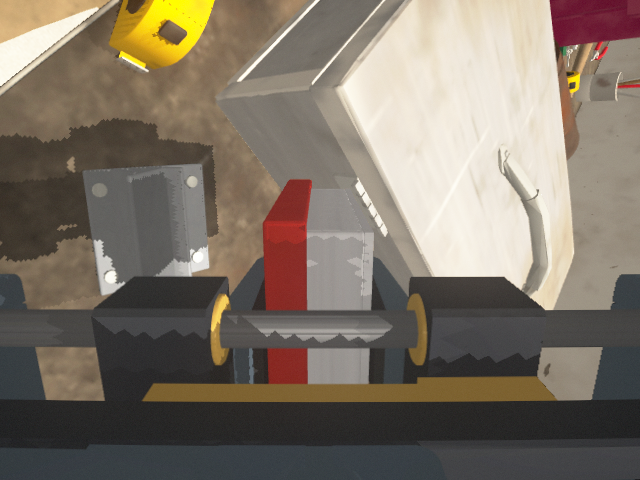

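No slip: the lid is still at u 263–307 and flush, and the tool pose is turned. The stand is visible at left, (85–210, 165–295). Now I'll lower it, feel for the slope and lip, then release.

Run:
```python
from h import *
def st(n):
    d=read_eef_pos()-P0; print(n,"t%.2f x%.1f y%.1f z%.1f"%(read_time(),d@X,d@Y,d@Z),np.round(read_ft_force(),1))
move_l(at(-27,45),frame=quat(1),rate=100); st("above")
h=move_l(at(-27,11),rate=40,contact_N=6); st(("slope",h))
z=(read_eef_pos()-P0)@Z+1.0
move_l(at(-27,z),rate=40)
h=move_l(at(-15,z),rate=25,contact_N=6); st(("lip",h))
x=(read_eef_pos()-P0)@X-0.5
h=move_l(at(x,z-4),rate=25,contact_N=6); st(("slope",h)); print(read_opening(),read_grasp_force())
```

```text
above t12.07 x-27.1 y-0.2 z45.3 [ 0.7 -0.6 -4.5]
('slope', True) t12.76 x-27.0 y0.1 z16.2 [1.3 3.5 2.3]
('lip', True) t13.29 x-23.7 y0.3 z17.0 [ 0.2 -1.6 -1.7]
('slope', True) t13.50 x-23.9 y0.1 z16.2 [-0.3  1.9  2.8]
35.789663539659166 49.99650478363037
```

The contacts are where predicted (slope z=16.2, lip x=−23.7). Release and retreat.

Run:
```python
from h import *
ungrasp(); print(read_time(),read_opening(),read_ft_force())
z=(read_eef_pos()-P0)@Z
print(move_l(at(-112,z),rate=80,contact_N=15),read_time())
i,K,D,r,t=cam("wrist"); cv2.imwrite("pics/w4.png",i)
move_l(at(-112,z)+[0,0,110],rate=120)
move_to(np.array([450*np.cos(1.0),450*np.sin(1.0),330]),np.array([0,.16,.987,0])); print(read_time(),read_eef_pos())
i,*_=cam("scene"); a=i[150:340,180:500]
j,*_=cam("top"); b=j[150:340,180:500]
cv2.imwrite("pics/f.png",cv2.resize(np.vstack([a,b]),None,fx=1.5,fy=1.5))
```

```text
14.45 91.14841725418536 [-0.0512342  -0.20657395 -0.37182358]
False 15.7
18.7417 [243.37972145 378.21485938 329.66560097]
```

View pics/f.png

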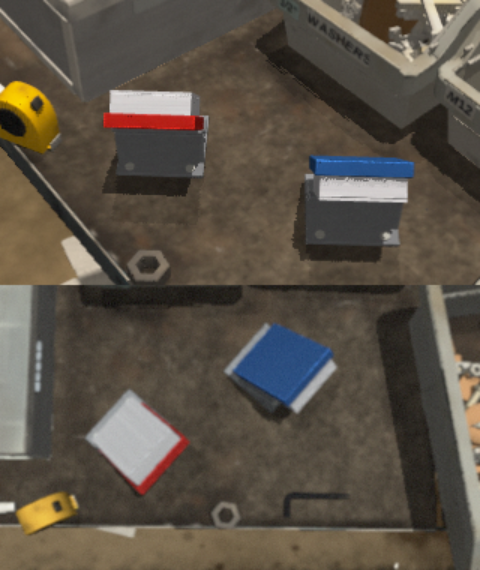

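View pics/w4.png

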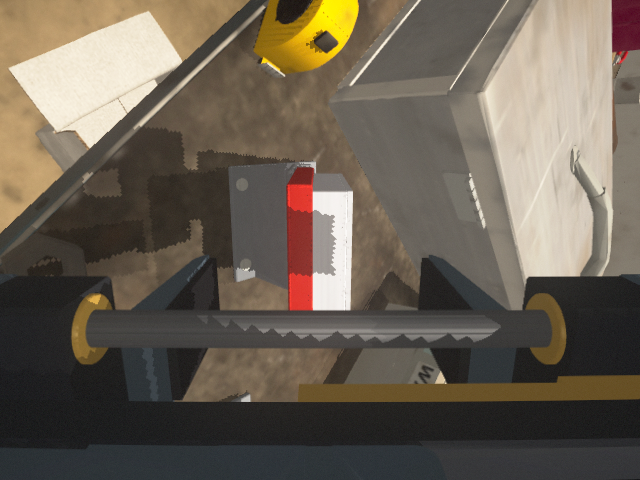

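The tin sits lid down on its stand: the red lid is at (105–205, 120) under the silver body in the scene crop and shut, square to the slope. The blue tin is unmoved and the robot is clear.

```bash
python3 -c "
from station import *
print(finish_job(), read_time())"
```

```text
the job is handed in; nothing more can be done
the job is handed in; nothing more can be done
```

The red-lidded tin is turned over and sits lid down, shut and square on its own stand in the final pictures, the blue-lidded tin was not disturbed, and I handed the job in at about 19 s (the hand-in call gave no verdict).

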